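# Load the reagent block in order of size

### The arm

A 7-joint arm with a two-finger parallel gripper is mounted at the origin on a cart in front of the work surface, level with it; the furniture and walls round the work are solid. World frame = base frame: x ahead of the robot, y to its left, z up, the work surface at z = 0. Lengths are in m, angles in rad, forces in N, time in s.
With the tool pointing down it reaches from about 0.425 to 0.925 m from the base axis. Payload 6.8 kg.
Tool frame: the origin (TCP) lies between the finger pads; the fingertips stand 17 mm ahead of it and the grasp point (between the pads) lies 2 mm behind it (tip_reach is the distance from the TCP to the fingertips, in m); z points along the fingers, y is the line along which they close (so a half turn about z gives the same grasp; the last joint's range is limited). The gripper opens to 85 mm and grips with 20 to 120 N. Pads are 22 mm wide; open, the fingers measure 114 mm over their backs; the gripper's body (76 mm by 85 mm) begins 54 mm behind the grasp point. The pads swing forward as they close: fully open they stand 13 mm farther back than shut.
Start: joints at [1.152, 0.477, 0.022, 1.555, -0.011, 1.109, -0.083], TCP at [0.206, -0.643, 0.248] pointing down, gripper open.
Joint ranges: [-2.96, 2.96], [-0.34, 2.1], [-1.41, 1.46], [0.24, 2.44], [-1.37, 4.51], [0.17, 1.92], [-2.96, 2.96]. Speed limits (rad/s): [2.39, 2.39, 3.14, 3.14, 3.14, 3.14, 3.14].

### API

Orientations are given as a rotation vector (axis times angle).
In Python, from plant import * gives the robot as it stands.
- The arm moves only by the shell command python3 -m pendant 'ROWS' [OPENING]. ROWS is JSON, a list of rows, each a list of 4 numbers: the shift along the tool's x, y, z each as a share of 30 mm, from -1 to 1, then the turn about the tool's z as a share of 0.08 rad, from -1 to 1. A call has 1 to 20 rows; each row shifts and turns the commanded pose from where the row before left it, along the tool's axes as they then stand; what a row does not reach is not made up. A row lasts 1/12 s, in which the tool goes at most 41.7 mm and 7.16 degrees, less where a joint would pass 70% of its speed; a pose out of reach is approached as far as the arm can. A call with a number of a shift or a turn outside -1 to 1 is refused whole. A call with a gripper value outside its range is refused whole. OPENING is the gripper's target within -1 to 1 (fully open at 1, half-way at 0, shut at -1), set as the call begins (- or left out, the last holds). The fingers move at their own pace and stop on an object; the grip force is fixed at half the most. Time passes only in rows, so rows that do not move let the fingers close. It gives the time, the measured TCP pose, the force, the opening and the grip force at its end, in the units of the state.
- observe(): the state, without advancing time (a new reading comes with each control period).
- camera(name): name is "side" or "top"; returns a dict with "img" (384x512x3 uint8, blue, green, red), "mtx" (3x3 intrinsics, pixels), "camera_from_world" (4x4, takes a point from world to camera coordinates). Camera axes: x right, y down, z forward; pixel columns grow to the right and rows downward; lengths in m; the calibration is good to about 2 mm. A picture is of the moment at which its call begins. There is no depth.
- hand_in(): hands the job in; it is judged then, once.
The state is a dict: "time": time; "joint_pos": joint angles; "joint_vel": joint speeds; "joint_efforts": joint torques, N m; "eef_pos": TCP position; "tool_rot": TCP orientation; "contact_force": force on the tool from outside, world axes, zero at the start; "wrist_torque": the same for the moment, N m; "opening": finger opening in m; "grasp_force": force on a finger pad.
Only numpy, scipy, OpenCV 4.12 (cv2) and the standard library are available. Lean on these libraries where they do the work, as an engineer would, in place of code of your own. Each camera call takes 0.05 s, during which the arm holds its last target. There are 200 camera calls.

### The job

Load the reagent block for the clotting tests: stand the large brown bottle, the small brown bottle, the yellow-capped vial and the blue-capped tube each in the bore made for its diameter, so that the row runs in order from largest to smallest, every one upright and fully down on the floor of its bore. Lower each one in gently rather than dropping it, and leave the beaker and the timer where they are.

Things in the scene. Friction and masses are not known exactly. Their poses are not given: they have to be found in the camera images.
- large_bottle: Large round brown (amber) glass reagent bottle with a white screw cap and a purple band on the label, 52 mm diameter, 105 mm tall, standing on the bench, about 190 g (varies). Straight body up to 50 mm at least, then a rounded shoulder; cap 34 mm in diameter, from 85 to 105 mm above the base. Origin: centre of the underside; z up the axis.
- small_bottle: Small round brown (amber) glass reagent bottle with a white screw cap and an orange band on the label, 45 mm diameter, 93 mm tall, standing on the bench, about 140 g (varies). Straight body up to 45 mm at least, then a rounded shoulder; cap 30 mm in diameter, from 73 to 93 mm above the base. Origin: centre of the underside; z up the axis.
- vial: Clear glass vial with a mustard-yellow screw cap and yellow band, 23 mm diameter, 52 mm tall (cap from 40 to 52 mm), standing on the bench, about 22 g. Origin: centre of the underside; z up the axis.
- tube: Clear sample tube with a dark blue cap, 13 mm in diameter, 80 mm tall; cap 14 mm wide, 60 to 80 mm above its foot. It starts in a corner cell of a fixed white tube stand (48 x 90 mm, 52 mm high, floor 5 mm up, long side roughly left to right) with two fixed orange-capped tubes; its cap stands 13 to 33 mm above the stand. Lift it 55 mm straight up to clear the stand. Origin: centre of its foot; z up the axis.
- large_bore: Largest of the four bores, in a row big to small, in a silver block 252 x 92 mm in a white housing 305 x 106 mm (display and keys beyond the smallest bore), fixed, anywhere near the middle at any angle. Block top 43 mm above the bench. Bore 58 mm wide, 33 mm deep; like all four it has a flush black 45 degree collar, 5 mm wider all round, as lead-in. Origin: centre of the bore's floor; z up, x along the row towards the smallest bore.
- small_bore: Second bore of the row in the silver block, 50 mm wide, 74 mm from the largest. Floor 33 mm below the block's top, 10 mm above the bench; black 45 degree lead-in collar 5 mm wider all round. Origin: centre of the bore's floor; z up, x along the row towards the smallest bore.
- vial_bore: Third bore of the row in the silver block, 28 mm wide, 62 mm from the second. A spacer puck raises its floor to 17 mm below the block's top (26 mm above the bench), so the seated vial stands 35 mm proud; black 45 degree lead-in collar 5 mm wider all round. Origin: centre of the bore's floor; z up, x along the row towards the smallest bore.
- tube_bore: Last and smallest bore of the row in the silver block, 17 mm wide, 46 mm from the third. Floor 33 mm below the block's top, 10 mm above the bench; black 45 degree lead-in collar 5 mm wider all round. Origin: centre of the bore's floor; z up, x along the row towards the smallest bore.
- beaker: Bystander: small clear plastic beaker with graduation rings, 57 mm in diameter, 71 mm tall, standing loose on the bench. Origin: centre of the underside. Leave it where it stands.
- timer: Bystander: flat white bench timer with coloured keys, 66 x 66 x 18 mm, lying loose on the bench. Origin: centre of the underside. Leave it where it lies.
Not all that is in view belongs to the job. Leave any green, pink or turquoise look-alike of the small_bottle alone.

How it is judged:
By the outcome, as a careful person would: the job done as asked, in the order asked, and still so for the second after the job is handed in, with the robot touching nothing.
It also fails if it takes over 125 s, if anything falls off the work surface, if the arm or the gripper's body presses on something with over 40 N, if the wrist force passes 120 N, or if a joint passes its speed limit or range.

## Working session

There is one attempt and no reset: what is moved stays moved. The work goes in short steps, Python scripts to look and compute and a shell command to move; the robot and the scene stay as the last step left them, time stands still between calls to the robot, and variables do not carry over. Pictures are saved under pics/ and viewed, at most 16 in all, crops included, and the job is handed in when it is done.

```bash
mkdir -p pics; ls
python3 - <<'E'
from plant import *
import cv2,numpy as np
o=observe();print(o)
for n in("top","side"):
    c=camera(n);cv2.imwrite(f"pics/{n}0.png",cv2.resize(c["img"],(800,600),interpolation=cv2.INTER_CUBIC))
    print(n,c["mtx"].tolist(),np.round(c["camera_from_world"],4).tolist())
E
```

```text
pics
{'time': 0.0, 'joint_pos': array([ 1.15188872,  0.47775773,  0.02230344,  1.55646458, -0.01150509,
        1.10930196, -0.08310494]), 'joint_vel': array([ 8.56454237e-04,  4.11603693e-04, -1.03417675e-03, -1.18354272e-03,
       -3.06939716e-04, -2.88356967e-04,  1.80947475e-05]), 'joint_efforts': array([ 4.67175892e-05, -5.96448183e+01,  1.60749178e+00, -2.81196660e+01,
        1.22949597e-02,  9.08097922e-03, -1.19011710e-05]), 'eef_pos': array([ 0.20626967, -0.64211389,  0.24734785]), 'tool_rot': array([-3.10198183e+00, -4.86052149e-01,  6.11107306e-04]), 'contact_force': array([ 0.34923644, -0.61008322,  1.18501542]), 'wrist_torque': array([ 0.02018356, -0.03774563, -0.00061333]), 'grasp_force': 0.0, 'opening': 0.08524785974009366}
top [[490.75459213934346, 0.0, 264.8568436229557], [0.0, 490.75459213934346, 184.9686063343854], [0.0, 0.0, 1.0]] [[-0.0269, -0.9996, 0.0009, 0.043], [-0.9975, 0.0267, -0.0656, 0.5542], [0.0655, -0.0026, -0.9978, 1.4188], [0.0, 0.0, 0.0, 1.0]]
side [[446.88405936741475, 0.0, 261.1007285628694], [0.0, 446.88405936741475, 191.11841689810805], [0.0, 0.0, 1.0]] [[-0.9818, -0.1895, -0.0077, 0.5358], [-0.1167, 0.6354, -0.7634, 0.1012], [0.1495, -0.7486, -0.6459, 1.2994], [0.0, 0.0, 0.0, 1.0]]
```

View pics/top0.png

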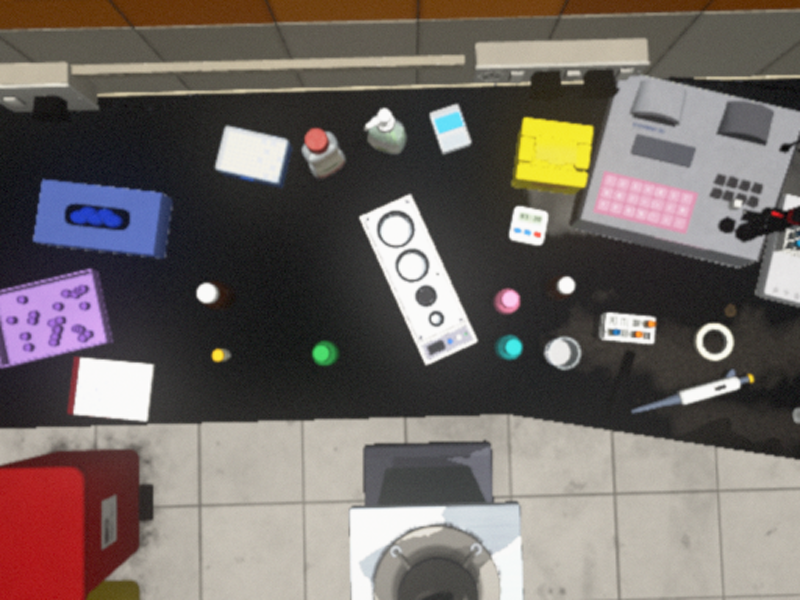

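View pics/side0.png

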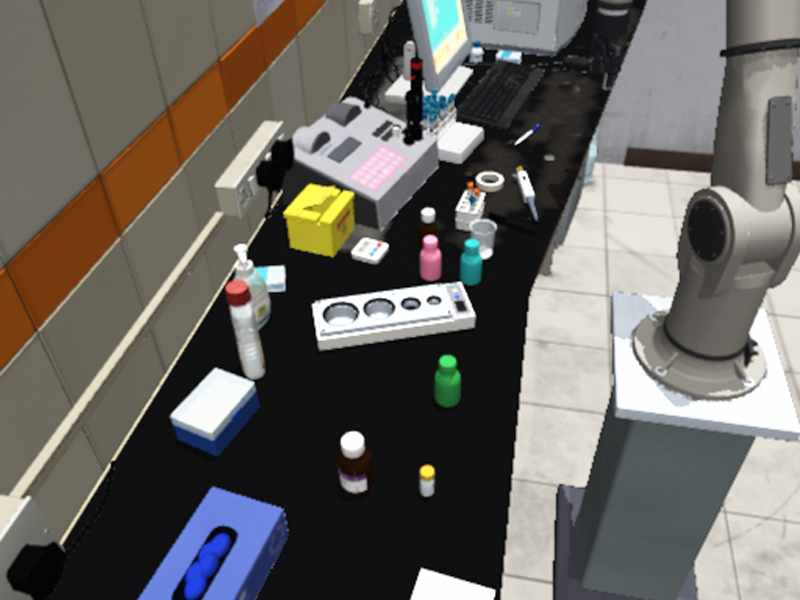

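```bash
cat > h.py <<'E'
from plant import *
import cv2,numpy as np
def ray(c,u,v,z):
    "world point on plane z seen at pixel (u,v)"
    T=np.array(c["camera_from_world"]);R,t=T[:3,:3],T[:3,3]
    o=-R.T@t;d=R.T@np.linalg.solve(c["mtx"],[u,v,1.]);s=(z-o[2])/d[2];return (o+s*d)[:2]
def proj(c,p):
    q=c["camera_from_world"]@np.r_[p,1.];q=c["mtx"]@q[:3];return q[:2]/q[2]
def blobs(mask,win,amin=8,amax=1e9):
    "blobs in window x0,y0,x1,y1 -> centroid, area, bbox"
    m=np.zeros_like(mask);x0,y0,x1,y1=win;m[y0:y1,x0:x1]=mask[y0:y1,x0:x1]
    n,l,s,c=cv2.connectedComponentsWithStats(m.astype(np.uint8))
    return [(c[i],s[i,4],s[i,:4]) for i in range(1,n) if amin<=s[i,4]<=amax]
E
python3 - <<'E'
from h import *
c=camera("top");im=c["img"];g=im.min(2)
hsv=cv2.cvtColor(im,cv2.COLOR_BGR2HSV)
w=(g>150)
for n,win,z in(("large",(122,175,150,200),.105),("small",(350,172,375,195),.093)):
    for b in blobs(w,win): print(n,b,ray(c,*b[0],z))
y=(hsv[...,0]>18)&(hsv[...,0]<35)&(hsv[...,1]>150)&(hsv[...,2]>90)
for b in blobs(y,(130,218,152,236)): print("vial",b,ray(c,*b[0],.052))
dark=(im.max(2)<70)
for b in blobs(dark,(236,130,296,212),12): print("bore",np.round(b[0],1),b[1:],ray(c,b[2][0]+b[2][2]/2-.5,b[2][1]+b[2][3]/2-.5,.043))
cr=np.hstack([cv2.resize(im[192:232,375:425],(400,320),interpolation=cv2.INTER_NEAREST),cv2.resize(im[130:210,226:326],(400,320),interpolation=cv2.INTER_NEAREST)])
s=camera("side");sc=cv2.resize(s["img"][105:175,260:360],(400,280),interpolation=cv2.INTER_NEAREST)
cr=np.vstack([cr,np.hstack([sc,0*sc])]);cv2.imwrite("pics/crop1.png",cr)
E
```

```text
large (array([131.87407407, 187.13333333]), np.int32(135), array([126, 181,  13,  13], dtype=int32)) [0.55329814 0.39403374]
small (array([362.12765957, 182.05319149]), np.int32(94), array([357, 177,  11,  11], dtype=int32)) [ 0.55112669 -0.24186053]
vial (array([138.68965517, 227.13793103]), np.int32(58), array([135, 223,   8,   9], dtype=int32)) [0.44248131 0.38995458]
bore [239.2 131.1] (np.int32(27), array([236, 130,  10,   5], dtype=int32)) [0.70919533 0.09465764]
bore [285.8 150.7] (np.int32(922), array([267, 130,  29,  63], dtype=int32)) [ 0.62160311 -0.02021347]
bore [244.  192.7] (np.int32(716), array([236, 157,  25,  55], dtype=int32)) [0.55762887 0.0766478 ]
```

View pics/crop1.png

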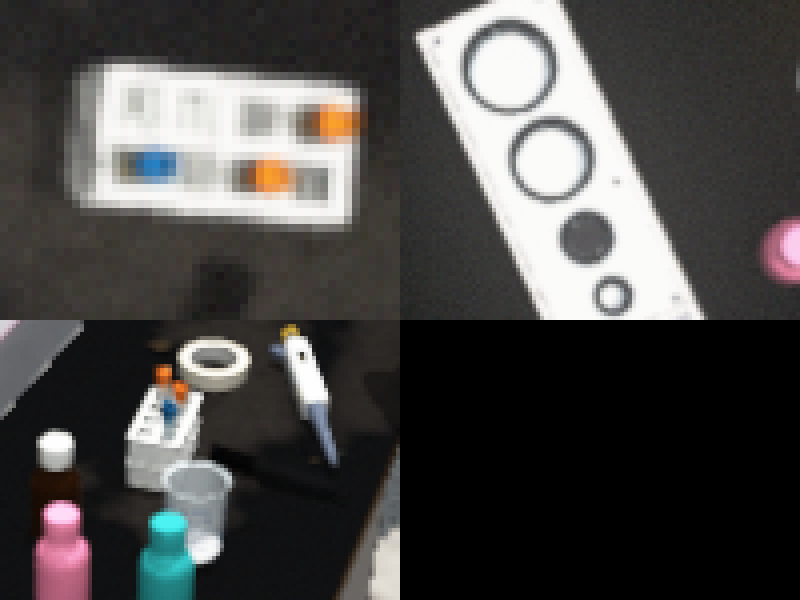

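Run:
```python
from h import *
c=camera("top");im=c["img"];hsv=cv2.cvtColor(im,cv2.COLOR_BGR2HSV)
b=(hsv[...,0]>95)&(hsv[...,0]<125)&(hsv[...,1]>120)&(hsv[...,2]>80)
for k in blobs(b,(380,200,405,225),4): print("tube",k,ray(c,*k[0],.085))
st=im.min(2)>130
k=max(blobs(st,(375,192,425,232)),key=lambda b:b[1]);print("stand",k)
pts=np.argwhere(st[192:232,375:425])[:,::-1]+[375,192];print(cv2.minAreaRect(pts.astype(np.float32)))
g=cv2.resize(im.max(2),None,fx=4,fy=4,interpolation=cv2.INTER_CUBIC)
cs,h=cv2.findContours((g>150).astype(np.uint8),cv2.RETR_CCOMP,cv2.CHAIN_APPROX_NONE)
P=[]
for q,hh in zip(cs,h[0]):
    if hh[3]<0 or len(q)<40: continue
    e=cv2.fitEllipse(q);u,v=(np.array(e[0])+.5)/4-.5
    if 230<u<300 and 130<v<215:
        p=ray(c,u,v,.043);print(np.round([u,v],1),np.round(np.array(e[1])/4,1),p);P.append(p)
```

```text
tube (array([393.83333333, 212.08333333]), np.int32(12), array([392, 211,   5,   3], dtype=int32)) [ 0.46559233 -0.32832848]
stand (array([401.4566474 , 209.50096339]), np.int32(519), array([384, 200,  36,  20], dtype=int32))
((401.713134765625, 209.65576171875), (34.67518615722656, 18.016611099243164), 5.194429397583008)
[278.9 203.5] [9.6 9.9] [ 0.49916904 -0.01050995]
[272.2 189. ] [13.4 13.5] [0.54146246 0.00738762]
[263.4 169.4] [21.1 21.3] [0.59864637 0.03117387]
[252.9 146.1] [23.6 23.9] [0.66696397 0.0598534 ]
```

```bash
cat >> h.py <<'E'
from scipy.spatial.transform import Rotation
def go(x,y,z,ang=None):
    "units of 30 mm along tool axes after turning tool x to ang (deg); turn in units of .08 rad"
    o=observe();R=Rotation.from_rotvec(o["tool_rot"]).as_matrix();a=np.arctan2(R[1,0],R[0,0])
    t=0
    if ang is not None: t=-(np.radians(ang)-a)/.08;a=np.radians(ang)
    d=np.array([x,y,z])-o["eef_pos"];c,s=np.cos(a),np.sin(a)
    u=np.array([d[0]*c+d[1]*s,d[0]*s-d[1]*c,-d[2]])/.03
    print("turn",round(t,2),"units",np.round(u,2),"t",round(o["time"],2),"tcp",np.round(o["eef_pos"],4),"tilt z",np.round(R[:,2],4),"open",round(o["opening"],4),"F",np.round(o["contact_force"],1))
E
python3 - <<'E'
from h import *
go(.5,-.25,.248,22.7); go(.553,.394,.2,22.7)
c=camera("top");im=c["img"];h=cv2.cvtColor(im,cv2.COLOR_BGR2HSV)
for n,uv,z in(("pink",(510,299),.093),("beaker",(563,352),.03)):print(n,ray(c,uv[0]/1.5625,uv[1]/1.5625,z))
E
```

```text
turn -1.07 units [ 1.408e+01 -8.290e+00 -1.000e-02] t 0.25 tcp [ 0.2064 -0.6424  0.2478] tilt z [-3.e-04  8.e-04 -1.e+00] open 0.0853 F [0.1 0.2 0.1]
turn -1.07 units [ 23.99 -27.41   1.59] t 0.25 tcp [ 0.2064 -0.6424  0.2478] tilt z [-3.e-04  8.e-04 -1.e+00] open 0.0853 F [0.1 0.2 0.1]
pink [ 0.52792415 -0.14176784]
beaker [ 0.43034107 -0.24434491]
```

```bash
python3 -m pendant '[[0,0,0,-1],[0.94,-0.553,0,-0.07],[0.94,-0.553,0,0],[0.94,-0.553,0,0],[0.94,-0.553,0,0],[0.94,-0.553,0,0],[0.94,-0.553,0,0],[0.94,-0.553,0,0],[0.94,-0.553,0,0],[0.94,-0.553,0,0],[0.94,-0.553,0,0],[0.94,-0.553,0,0],[0.94,-0.553,0,0],[0.94,-0.553,0,0],[0.94,-0.553,0,0],[0.94,-0.553,0,0],[0,0,0,0],[0,0,0,0]]' 1
python3 - <<'E'
from h import *
go(.553,.394,.2,22.7)
E
```

```text
time: 1.8
eef_pos: [0.502, -0.2476, 0.2484]
tool_rot: [-3.078, -0.626, -0.001]
contact_force: [-0.1, -0.9, 0.5]
opening: 0.0854
grasp_force: 0.0
turn 0.06 units [  9.82 -19.08   1.61] t 1.8 tcp [ 0.502  -0.2476  0.2484] tilt z [ 5.e-04  6.e-04 -1.e+00] open 0.0854 F [-0.1 -0.9  0.5]
```

```bash
python3 -m pendant '[[0.517,-1,0.08,0],[0.517,-1,0.08,0],[0.517,-1,0.08,0],[0.517,-1,0.08,0],[0.517,-1,0.08,0],[0.517,-1,0.08,0],[0.517,-1,0.08,0],[0.517,-1,0.08,0],[0.517,-1,0.08,0],[0.517,-1,0.08,0],[0.517,-1,0.08,0],[0.517,-1,0.08,0],[0.517,-1,0.08,0],[0.517,-1,0.08,0],[0.517,-1,0.08,0],[0.517,-1,0.08,0],[0.517,-1,0.08,0],[0.517,-1,0.08,0],[0.517,-1,0.08,0],[0,0,0,0]]' 1; python3 -m pendant '[[0,0,0,0],[0,0,0,0]]'
python3 - <<'E'
from h import *
go(.553,.394,.056,22.7)
c=camera("side");cv2.imwrite("pics/s2.png",cv2.resize(c["img"][180:380,150:350],(600,600)))
E
```

```text
time: 3.47
eef_pos: [0.5508, 0.3962, 0.202]
tool_rot: [-3.074, -0.627, 0.001]
contact_force: [-0.6, 1.2, 0.6]
opening: 0.0855
grasp_force: 0.0
time: 3.63
eef_pos: [0.5534, 0.3877, 0.2022]
tool_rot: [3.079, 0.616, -0.001]
contact_force: [-0.5, -0.4, -0.1]
opening: 0.0855
grasp_force: 0.0
turn -0.02 units [ 0.07 -0.2   4.87] t 3.63 tcp [0.5534 0.3877 0.2022] tilt z [-0.     -0.0019 -1.    ] open 0.0855 F [-0.5 -0.4 -0.1]
```

View pics/s2.png

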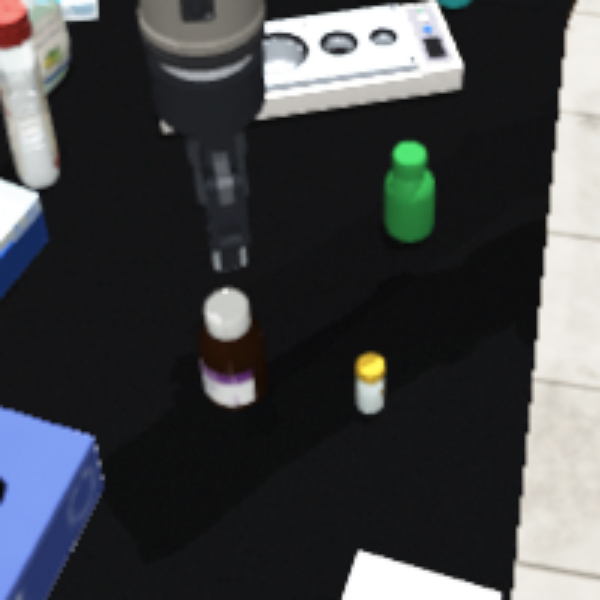

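```bash
python3 -m pendant '[[0.07,-0.2,0.6,0],[0,0,0.6,0],[0,0,0.6,0],[0,0,0.6,0],[0,0,0.6,0],[0,0,0.6,0],[0,0,0.6,0],[0,0,0.4,0],[0,0,0.27,0],[0,0,0,0],[0,0,0,0]]' 1
python3 - <<'E'
from h import *
go(.553,.394,.056,22.7)
E
```

```text
time: 4.6
eef_pos: [0.5526, 0.3955, 0.0569]
tool_rot: [3.08, 0.617, 0.0]
contact_force: [0.4, 0.4, 0.5]
opening: 0.085
grasp_force: 0.0
turn -0.01 units [-0.01  0.05  0.03] t 4.6 tcp [0.5526 0.3955 0.0569] tilt z [ 3.e-04 -2.e-04 -1.e+00] open 0.085 F [0.4 0.4 0.5]
```

```bash
python3 -m pendant '[[0,0,0,0],[0,0,0,0],[0,0,0,0],[0,0,0,0],[0,0,0,0],[0,0,0,0],[0,0,0,0],[0,0,0,0],[0,0,0,0],[0,0,0,0],[0,0,0,0],[0,0,0,0]]' -1; python3 -m pendant '[[0,0,-0.3,0],[0,0,-0.6,0],[0,0,-0.8,0],[0,0,-0.8,0],[0,0,-0.8,0],[0,0,-0.8,0],[0,0,-0.3,0],[0,0,0,0]]'
python3 - <<'E'
from h import *
go(.667,.0599,.185,22.7)
E
```

```text
time: 5.6
eef_pos: [0.5531, 0.3964, 0.058]
tool_rot: [-3.08, -0.618, -0.004]
contact_force: [1.3, -1.1, 6.0]
opening: 0.0487
grasp_force: 62.1
time: 6.27
eef_pos: [0.5529, 0.3971, 0.1915]
tool_rot: [-3.078, -0.618, -0.006]
contact_force: [-0.0, 0.6, -1.5]
opening: 0.0485
grasp_force: 62.4
turn 0.0 units [-0.83 11.84  0.22] t 6.27 tcp [0.5529 0.3971 0.1915] tilt z [ 0.0036  0.003  -1.    ] open 0.0485 F [-0.   0.6 -1.5]
```

```bash
python3 -m pendant '[[-0.07,0.5,0,0],[-0.07,0.85,0,0],[-0.07,0.95,0,0],[-0.07,0.95,0,0],[-0.07,0.95,0,0],[-0.07,0.95,0,0],[-0.06,0.95,0,0],[-0.06,0.95,0,0],[-0.06,0.95,0,0],[-0.06,0.95,0,0],[-0.06,0.95,0,0],[-0.06,0.95,0,0],[-0.06,0.7,0,0],[0,0.24,0,0],[0,0,0,0],[0,0,0,0],[0,0,0,0]]'
python3 - <<'E'
from h import *
go(.667,.0599,.185,22.7)
c=camera("side");a=cv2.resize(c["img"][90:240,170:320],(400,400))
c=camera("top");b=cv2.resize(c["img"][100:200,200:300],(400,400))
cv2.imwrite("pics/s3.png",np.hstack([a,b]))
E
```

```text
time: 7.68
eef_pos: [0.6644, 0.0622, 0.1878]
tool_rot: [-3.078, -0.622, 0.002]
contact_force: [-0.7, 0.6, -1.3]
opening: 0.0489
grasp_force: 62.4
turn 0.03 units [0.05 0.11 0.09] t 7.68 tcp [0.6644 0.0622 0.1878] tilt z [-0.0016  0.0013 -1.    ] open 0.0489 F [-0.7  0.6 -1.3]
```

View pics/s3.png

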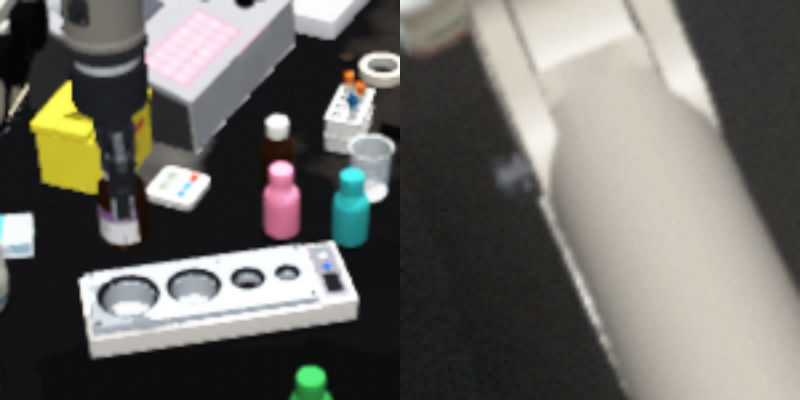

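```bash
cat >> h.py <<'E'
def rows(c,mask,win,p,z0,z1,n=4):
    "mid columns of mask rows vs projected tool axis p, for heights z0..z1"
    for z in np.linspace(z0,z1,n):
        u,v=proj(c,[p[0],p[1],z]);r=int(round(v));q=np.flatnonzero(mask[r,win[0]:win[1]])+win[0]
        if len(q):print("z",round(z,3),"exp",np.round([u,v],1),"cols",q[0],q[-1],"mid",(q[0]+q[-1])/2)
E
python3 - <<'E'
from h import *
c=camera("side");im=c["img"];p=observe()["eef_pos"]
d=np.linalg.norm((c["camera_from_world"]@np.r_[p,1])[:3]);print("mm/px",d/446*1000)
m=(im.max(2)>45)
rows(c,m,(200,235),p,.13,.16)
for r in range(165,186,2):
    q=np.flatnonzero(im[r,200:235].max(1)>60)+200;print(r,q[:1],q[-1:],len(q))
E
```

```text
mm/px 2.7806123558504545
z 0.13 exp [215.4 178.3] cols 208 222 mid 215.0
z 0.14 exp [215.1 175.6] cols 207 222 mid 214.5
z 0.15 exp [214.9 172.8] cols 207 221 mid 214.0
z 0.16 exp [214.6 170. ] cols 206 221 mid 213.5
165 [211] [234] 15
167 [207] [234] 10
169 [206] [220] 11
171 [207] [221] 13
173 [207] [221] 15
175 [207] [221] 15
177 [207] [221] 15
179 [209] [222] 14
181 [212] [219] 8
183 [] [] 0
185 [] [] 0
```

```bash
python3 -m pendant '[[0.02,0.09,0.3,0],[0,0,0.3,0],[0,0,0.3,0],[0,0,0.3,0],[0,0,0.3,0],[0,0,0.3,0],[0,0,0.3,0],[0,0,0.2,0],[0,0,0.2,0],[0,0,0.2,0],[0,0,0.2,0],[0,0,0.2,0],[0,0,0,0],[0,0,0,0]]'
python3 - <<'E'
from h import *
go(.666,.0599,.068,22.7)
E
```

```text
time: 9.0
eef_pos: [0.6669, 0.0577, 0.0953]
tool_rot: [-3.08, -0.619, 0.001]
contact_force: [-0.2, -0.2, -1.2]
opening: 0.0487
grasp_force: 62.4
turn 0.0 units [ 0.   -0.08  0.91] t 9.0 tcp [0.6669 0.0577 0.0953] tilt z [-5.e-04 -1.e-04 -1.e+00] open 0.0487 F [-0.2 -0.2 -1.2]
```

```bash
python3 -m pendant '[[0,-0.04,0.1,0],[0,0,0.15,0],[0,0,0.15,0],[0,0,0.15,0],[0,0,0.1,0],[0,0,0,0],[0,0,0,0]]';  python3 -m pendant '[[0,0,0.06,0],[0,0,0.06,0],[0,0,0.05,0],[0,0,0,0],[0,0,0,0]]'
python3 - <<'E'
from h import *
go(.666,.0599,.068,22.7)
E
```

```text
time: 9.58
eef_pos: [0.6664, 0.0588, 0.0758]
tool_rot: [-3.08, -0.619, 0.001]
contact_force: [0.8, -0.6, -1.2]
opening: 0.0487
grasp_force: 62.4
time: 10.0
eef_pos: [0.6665, 0.0588, 0.0709]
tool_rot: [3.08, 0.619, -0.0]
contact_force: [0.2, -0.8, -1.2]
opening: 0.049
grasp_force: 62.4
turn 0.0 units [-0.   -0.04  0.1 ] t 10.0 tcp [0.6665 0.0588 0.0709] tilt z [-2.e-04 -1.e-04 -1.e+00] open 0.049 F [ 0.2 -0.8 -1.2]
```

```bash
python3 -m pendant '[[0,0,0.04,0],[0,0,0.04,0],[0,0,0,0],[0,0,0,0]]'; python3 -m pendant '[[0,0,0.03,0],[0,0,0.03,0],[0,0,0,0]]'
```

```text
time: 10.33
eef_pos: [0.6665, 0.0588, 0.0685]
tool_rot: [3.08, 0.619, -0.0]
contact_force: [-0.1, -0.4, -1.3]
opening: 0.0487
grasp_force: 62.4
time: 10.58
eef_pos: [0.6669, 0.059, 0.0681]
tool_rot: [3.08, 0.618, 0.001]
contact_force: [-2.4, -1.0, 6.6]
opening: 0.0488
grasp_force: 63.1
```

```bash
python3 -m pendant '[[0,0,0,0],[0,0,0,0],[0,0,0,0],[0,0,0,0],[0,0,0,0],[0,0,0,0],[0,0,0,0],[0,0,0,0]]' 1; python3 -m pendant '[[0,0,-0.3,0],[0,0,-0.6,0],[0,0,-0.8,0],[0,0,-0.8,0],[0,0,-0.8,0],[0,0,-0.8,0],[0,0,-0.4,0],[0,0,0,0],[0,0,0,0]]' 1
python3 - <<'E'
from h import *
go(.551,-.242,.2,22.7)
c=camera("side");a=cv2.resize(c["img"][90:240,170:320],(400,400));cv2.imwrite("pics/s4.png",a)
E
```

```text
time: 11.25
eef_pos: [0.6665, 0.0588, 0.0668]
tool_rot: [3.08, 0.619, -0.0]
contact_force: [0.4, 0.8, -0.2]
opening: 0.0856
grasp_force: 0.0
time: 12.0
eef_pos: [0.6667, 0.0588, 0.2022]
tool_rot: [3.08, 0.618, 0.002]
contact_force: [-1.0, 0.2, 0.2]
opening: 0.0858
grasp_force: 0.0
turn 0.0 units [-7.43  7.76  0.07] t 12.0 tcp [0.6667 0.0588 0.2022] tilt z [ 0.001 -0.    -1.   ] open 0.0858 F [-1.   0.2  0.2]
```

View pics/s4.png

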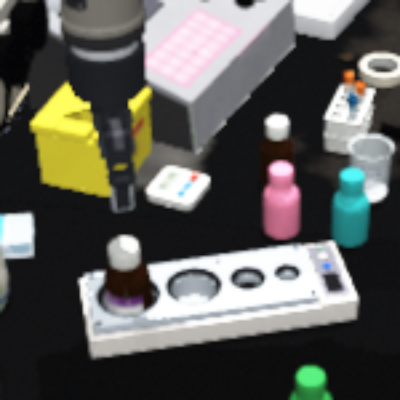

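```bash
python3 -m pendant '[[-0.4,0.42,0,0],[-0.8,0.83,0,0],[-0.8,0.83,0,0],[-0.8,0.83,0,0],[-0.8,0.83,0,0],[-0.8,0.83,0,0],[-0.8,0.83,0,0],[-0.8,0.83,0,0],[-0.8,0.83,0,0],[-0.6,0.7,0,0],[0,0,0,0],[0,0,0,0],[0,0,0,0]]' 0.6
python3 - <<'E'
from h import *
go(.551,-.242,.054,22.7)
E
```

```text
time: 13.13
eef_pos: [0.5512, -0.2407, 0.2004]
tool_rot: [-3.078, -0.619, 0.003]
contact_force: [0.6, 0.3, -0.4]
opening: 0.0686
grasp_force: 0.0
turn 0.01 units [-0.02  0.04  4.88] t 13.13 tcp [ 0.5512 -0.2407  0.2004] tilt z [-0.002   0.0016 -1.    ] open 0.0686 F [ 0.6  0.3 -0.4]
```

```bash
python3 -m pendant '[[0,0.04,0.6,0],[0,0,0.6,0],[0,0,0.6,0],[0,0,0.6,0],[0,0,0.6,0],[0,0,0.6,0],[0,0,0.6,0],[0,0,0.4,0],[0,0,0.28,0],[0,0,0,0],[0,0,0,0]]';python3 -m pendant '[[0,0,0,0],[0,0,0,0],[0,0,0,0],[0,0,0,0],[0,0,0,0],[0,0,0,0],[0,0,0,0],[0,0,0,0],[0,0,0,0],[0,0,0,0],[0,0,0,0]]' -1; python3 -m pendant '[[0,0,-0.3,0],[0,0,-0.6,0],[0,0,-0.8,0],[0,0,-0.8,0],[0,0,-0.8,0],[0,0,-0.8,0],[0,0,-0.3,0],[0,0,0,0],[0,0,0,0]]'
python3 - <<'E'
from h import *
go(.5987,.0312,.185,22.7)
E
```

```text
time: 14.05
eef_pos: [0.5524, -0.242, 0.0554]
tool_rot: [-3.079, -0.62, 0.0]
contact_force: [0.3, -1.2, -0.2]
opening: 0.0682
grasp_force: 0.0
time: 14.97
eef_pos: [0.553, -0.2429, 0.0569]
tool_rot: [3.079, 0.618, 0.003]
contact_force: [-1.8, -0.3, 6.6]
opening: 0.0405
grasp_force: 60.7
time: 15.72
eef_pos: [0.5518, -0.2428, 0.1872]
tool_rot: [3.08, 0.618, 0.0]
contact_force: [0.3, 0.1, -2.2]
opening: 0.0401
grasp_force: 61.1
turn 0.0 units [ 4.97 -7.82  0.07] t 15.72 tcp [ 0.5518 -0.2428  0.1872] tilt z [ 1.e-04 -3.e-04 -1.e+00] open 0.0401 F [ 0.3  0.1 -2.2]
```

```bash
python3 -m pendant '[[0.25,-0.4,0,0],[0.5,-0.8,0,0],[0.55,-0.86,0,0],[0.55,-0.86,0,0],[0.55,-0.86,0,0],[0.55,-0.86,0,0],[0.55,-0.86,0,0],[0.55,-0.86,0,0],[0.55,-0.86,0,0],[0.37,-0.6,0,0],[0,0,0,0],[0,0,0,0],[0,0,0,0],[0,0,0,0]]'
python3 - <<'E'
from h import *
go(.5987,.0312,.066,22.7)
c=camera("side");im=c["img"];o=observe();p=o["eef_pos"]
u,v=proj(c,[p[0],p[1],p[2]-.0565]);print(u,v)
for r in range(int(v)-14,int(v)+10,2):
    q=np.flatnonzero(im[r,int(u)-18:int(u)+18].max(1)>45)+int(u)-18;print(r,q)
cv2.imwrite("pics/s5.png",cv2.resize(im[90:240,170:320],(400,400)))
E
```

```text
time: 16.88
eef_pos: [0.5984, 0.03, 0.1864]
tool_rot: [3.08, 0.616, -0.003]
contact_force: [0.1, -0.8, -0.9]
opening: 0.0405
grasp_force: 61.0
turn -0.02 units [ 0.02 -0.03  4.01] t 16.88 tcp [0.5984 0.03   0.1864] tilt z [-1.8e-03 -8.0e-04 -1.0e+00] open 0.0405 F [ 0.1 -0.8 -0.9]
240.68711444727197 174.00255454742523
160 [222 223 224 225 226 227 228 229 230 231 232 233 234 237 238 239 244 245
 246]
162 [224 225 226 227 228 229 230 231 232 233 234 237 238 239 240 244 245 246]
164 [225 226 227 228 229 230 231 232 233 234 238 239 240 244 245 246]
166 [227 228 229 230 231 232 233 234 238 239 240 244 245 246]
168 [238 239 240 241 242 243 244 245 250]
170 []
172 []
174 []
176 []
178 []
180 [222]
182 [222]
```

View pics/s5.png

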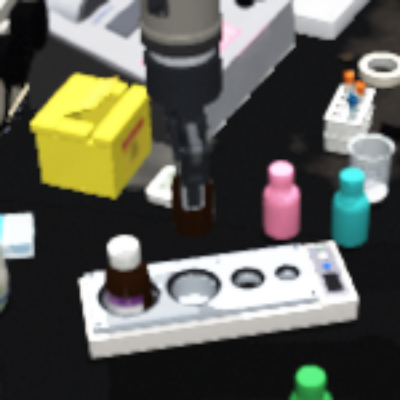

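Run:
```python
from h import *
c=camera("side");im=c["img"].astype(int);p=observe()["eef_pos"]
print(proj(c,[p[0],p[1],p[2]-.0565]),proj(c,[p[0],p[1],p[2]-.035]),p)
m=(im[...,2]-im[...,0]>12)
for r in range(162,184,2):
    q=np.flatnonzero(m[r,230:256])+230
    if len(q):print(r,q[0],q[-1],(q[0]+q[-1])/2)
```

```text
[240.6249334  173.93798252] [240.34278432 167.96797271] [0.59876507 0.02985871 0.18692295]
162 234 249 241.5
164 234 248 241.0
166 235 248 241.5
168 235 248 241.5
170 235 248 241.5
172 235 249 242.0
174 235 249 242.0
176 236 247 241.5
178 240 243 241.5
```

```bash
python3 -m pendant '[[0.06,-0.03,0.3,0],[0,0,0.3,0],[0,0,0.3,0],[0,0,0.3,0],[0,0,0.3,0],[0,0,0.3,0],[0,0,0.3,0],[0,0,0.2,0],[0,0,0.2,0],[0,0,0.2,0],[0,0,0.2,0],[0,0,0.2,0],[0,0,0,0],[0,0,0,0]]'
python3 - <<'E'
from h import *
go(.6003,.0319,.0665,22.7)
E
```

```text
time: 18.15
eef_pos: [0.6003, 0.0327, 0.0941]
tool_rot: [-3.08, -0.619, 0.001]
contact_force: [0.2, 1.0, -0.7]
opening: 0.0403
grasp_force: 61.0
turn 0.0 units [-0.01  0.03  0.92] t 18.15 tcp [0.6003 0.0327 0.0941] tilt z [-5.e-04 -1.e-04 -1.e+00] open 0.0403 F [ 0.2  1.  -0.7]
```

```bash
python3 -m pendant '[[0,0.03,0.1,0],[0,0,0.15,0],[0,0,0.15,0],[0,0,0.15,0],[0,0,0.1,0],[0,0,0,0],[0,0,0,0]]';  python3 -m pendant '[[0,0,0.06,0],[0,0,0.06,0],[0,0,0.04,0],[0,0,0,0],[0,0,0,0]]'; python3 -m pendant '[[0,0,0.04,0],[0,0,0.03,0],[0,0,0,0],[0,0,0,0]]'
```

```text
time: 18.73
eef_pos: [0.6006, 0.032, 0.0746]
tool_rot: [-3.08, -0.619, 0.001]
contact_force: [0.1, 0.3, -1.6]
opening: 0.0399
grasp_force: 61.0
time: 19.15
eef_pos: [0.6007, 0.0319, 0.07]
tool_rot: [-3.08, -0.619, 0.0]
contact_force: [-0.3, -0.2, -1.6]
opening: 0.0399
grasp_force: 61.0
time: 19.48
eef_pos: [0.6007, 0.0319, 0.068]
tool_rot: [3.08, 0.618, -0.0]
contact_force: [0.6, 0.1, -1.3]
opening: 0.0405
grasp_force: 61.0
```

```bash
python3 -m pendant '[[0,0,0.03,0],[0,0,0.03,0],[0,0,0,0],[0,0,0,0]]'; python3 -m pendant '[[0,0,0.03,0],[0,0,0,0]]'
```

```text
time: 19.82
eef_pos: [0.6011, 0.0321, 0.0669]
tool_rot: [3.08, 0.619, 0.001]
contact_force: [-0.8, -0.1, 5.5]
opening: 0.0403
grasp_force: 61.8
time: 19.98
eef_pos: [0.6014, 0.0322, 0.0669]
tool_rot: [3.08, 0.618, 0.002]
contact_force: [-3.7, 0.3, 13.5]
opening: 0.0401
grasp_force: 62.7
```

```bash
python3 -m pendant '[[0,0,-0.05,0],[0,0,0,0],[0,0,0,0],[0,0,0,0],[0,0,0,0],[0,0,0,0],[0,0,0,0],[0,0,0,0]]' 1; python3 -m pendant '[[0,0,-0.3,0],[0,0,-0.6,0],[0,0,-0.8,0],[0,0,-0.8,0],[0,0,-0.8,0],[0,0,-0.8,0],[0,0,-0.4,0],[0,0,0,0],[0,0,0,0]]'
python3 - <<'E'
from h import *
go(.4425,.390,.2,22.7)
c=camera("side");a=cv2.resize(c["img"][90:240,170:320],(400,400));cv2.imwrite("pics/s6.png",a)
E
```

```text
time: 20.65
eef_pos: [0.6007, 0.0319, 0.0667]
tool_rot: [-3.08, -0.618, 0.0]
contact_force: [-0.9, -0.2, 0.1]
opening: 0.0854
grasp_force: 0.0
time: 21.4
eef_pos: [0.6008, 0.0319, 0.2021]
tool_rot: [3.08, 0.618, 0.002]
contact_force: [-0.4, 0.0, -1.4]
opening: 0.0853
grasp_force: 0.0
turn 0.0 units [ -0.26 -13.05   0.07] t 21.4 tcp [0.6008 0.0319 0.2021] tilt z [ 1.e-03 -1.e-04 -1.e+00] open 0.0853 F [-0.4  0.  -1.4]
```

View pics/s6.png

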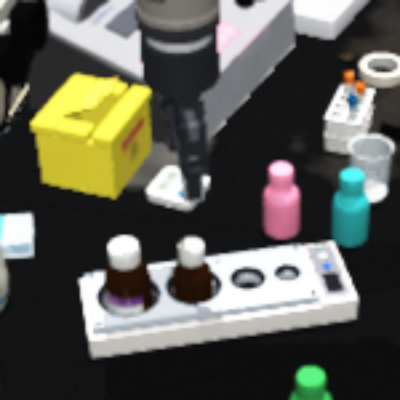

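```bash
python3 -m pendant '[[-0.02,-0.5,0,0],[-0.02,-0.95,0,0],[-0.02,-1,0,0],[-0.02,-1,0,0],[-0.02,-1,0,0],[-0.02,-1,0,0],[-0.02,-1,0,0],[-0.02,-1,0,0],[-0.02,-1,0,0],[-0.02,-1,0,0],[-0.02,-1,0,0],[-0.02,-1,0,0],[-0.02,-1,0,0],[0,-0.6,0,0],[0,0,0,0],[0,0,0,0],[0,0,0,0]]' 0
python3 - <<'E'
from h import *
go(.4425,.390,.042,22.7)
E
```

```text
time: 22.87
eef_pos: [0.4425, 0.3886, 0.2003]
tool_rot: [3.078, 0.617, -0.003]
contact_force: [0.1, -0.6, 0.0]
opening: 0.0423
grasp_force: 0.0
turn -0.01 units [ 0.02 -0.04  5.28] t 22.87 tcp [0.4425 0.3886 0.2003] tilt z [-0.0016 -0.0024 -1.    ] open 0.0423 F [ 0.1 -0.6  0. ]
```

```bash
python3 -m pendant '[[0.02,0,0.6,0],[0,0,0.7,0],[0,0,0.7,0],[0,0,0.7,0],[0,0,0.7,0],[0,0,0.7,0],[0,0,0.6,0],[0,0,0.4,0],[0,0,0.2,0],[0,0,0,0],[0,0,0,0]]';python3 -m pendant '[[0,0,0,0],[0,0,0,0],[0,0,0,0],[0,0,0,0],[0,0,0,0],[0,0,0,0],[0,0,0,0],[0,0,0,0]]' -1; python3 -m pendant '[[0,0,-0.3,0],[0,0,-0.6,0],[0,0,-0.8,0],[0,0,-0.8,0],[0,0,-0.8,0],[0,0,-0.8,0],[0,0,-0.3,0],[0,0,0,0],[0,0,0,0]]'
python3 - <<'E'
from h import *
go(.5415,.0074,.17,22.7)
E
```

```text
time: 23.78
eef_pos: [0.4434, 0.3901, 0.0431]
tool_rot: [3.08, 0.618, 0.001]
contact_force: [-0.2, 0.1, 0.9]
opening: 0.0426
grasp_force: 0.0
time: 24.45
eef_pos: [0.4437, 0.3908, 0.044]
tool_rot: [-3.08, -0.618, -0.003]
contact_force: [-0.5, -1.5, 7.5]
opening: 0.0201
grasp_force: 58.6
time: 25.2
eef_pos: [0.4429, 0.3901, 0.1747]
tool_rot: [3.08, 0.619, 0.001]
contact_force: [-0.4, -0.6, -1.1]
opening: 0.0201
grasp_force: 58.6
turn 0.0 units [-1.89 13.04  0.16] t 25.2 tcp [0.4429 0.3901 0.1747] tilt z [ 4.e-04  0.e+00 -1.e+00] open 0.0201 F [-0.4 -0.6 -1.1]
```

```bash
python3 -m pendant '[[-0.07,0.5,0,0],[-0.14,0.95,0,0],[-0.14,1,0,0],[-0.14,1,0,0],[-0.14,1,0,0],[-0.14,1,0,0],[-0.14,1,0,0],[-0.14,1,0,0],[-0.14,1,0,0],[-0.14,1,0,0],[-0.14,1,0,0],[-0.14,1,0,0],[-0.14,1,0,0],[-0.14,0.6,0,0],[0,0,0,0],[0,0,0,0],[0,0,0,0],[0,0,0,0]]'
python3 - <<'E'
from h import *
go(.5415,.0074,.07,22.7)
c=camera("side");im=c["img"];p=observe()["eef_pos"]
for z in(.042,.03,.015):print(z,proj(c,[p[0],p[1],p[2]-z]))
cv2.imwrite("pics/s7.png",cv2.resize(im[130:200,220:320],(800,560),interpolation=cv2.INTER_NEAREST))
E
```

```text
time: 26.7
eef_pos: [0.541, 0.0085, 0.1742]
tool_rot: [-3.079, -0.621, 0.002]
contact_force: [-0.5, -0.3, -0.8]
opening: 0.0204
grasp_force: 58.7
turn 0.03 units [0.   0.04 3.47] t 26.7 tcp [0.541  0.0085 0.1742] tilt z [-1.3e-03  5.0e-04 -1.0e+00] open 0.0204 F [-0.5 -0.3 -0.8]
0.042 [261.70546081 171.13276468]
0.03 [261.67707001 167.81535074]
0.015 [261.64109453 163.61168098]
```

View pics/s7.png

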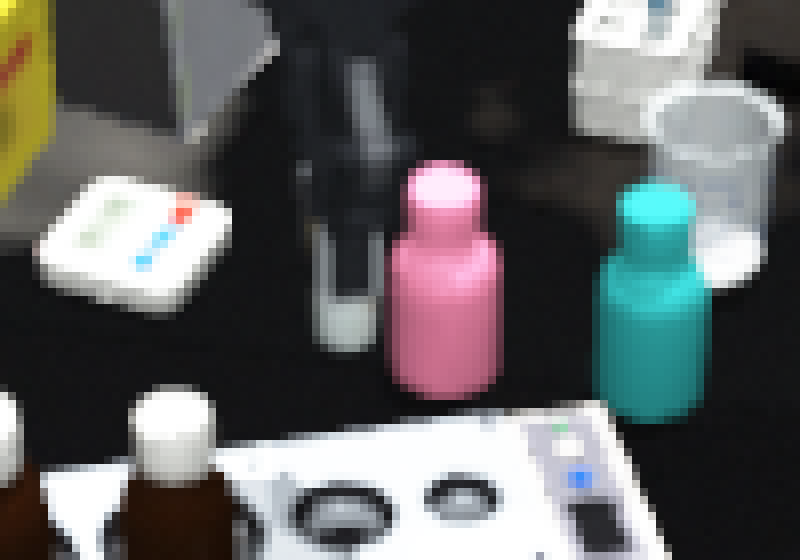

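```bash
python3 -m pendant '[[0.05,0.04,0.3,0],[0,0,0.3,0],[0,0,0.3,0],[0,0,0.3,0],[0,0,0.3,0],[0,0,0.3,0],[0,0,0.3,0],[0,0,0.2,0],[0,0,0.2,0],[0,0,0.2,0],[0,0,0.1,0],[0,0,0,0],[0,0,0,0]]'; python3 -m pendant '[[0,0,0.1,0],[0,0,0.1,0],[0,0,0.1,0],[0,0,0.1,0],[0,0,0,0],[0,0,0,0]]'
python3 - <<'E'
from h import *
go(.5425,.0079,.07,22.7)
E
```

```text
time: 27.83
eef_pos: [0.5437, 0.0068, 0.0908]
tool_rot: [3.08, 0.619, 0.0]
contact_force: [0.4, -0.4, 0.1]
opening: 0.02
grasp_force: 58.7
time: 28.33
eef_pos: [0.5435, 0.0067, 0.0786]
tool_rot: [-3.08, -0.619, 0.001]
contact_force: [0.5, -0.5, -0.8]
opening: 0.0194
grasp_force: 58.7
turn 0.0 units [-0.01 -0.05  0.29] t 28.33 tcp [0.5435 0.0067 0.0786] tilt z [-5.e-04 -0.e+00 -1.e+00] open 0.0194 F [ 0.5 -0.5 -0.8]
```

```bash
python3 -m pendant '[[0,-0.03,0.06,0],[0,0,0.06,0],[0,0,0.04,0],[0,0,0,0],[0,0,0,0]]'; python3 -m pendant '[[0,0,0.03,0],[0,0,0.03,0],[0,0,0,0],[0,0,0,0]]'; python3 -m pendant '[[0,0,0.03,0],[0,0,0.03,0],[0,0,0,0],[0,0,0,0]]'
```

```text
time: 28.75
eef_pos: [0.5432, 0.0076, 0.0739]
tool_rot: [3.08, 0.619, -0.0]
contact_force: [-1.3, 0.5, 0.2]
opening: 0.0203
grasp_force: 58.7
time: 29.08
eef_pos: [0.5432, 0.0076, 0.0721]
tool_rot: [-3.08, -0.619, 0.0]
contact_force: [0.3, 0.1, -0.7]
opening: 0.0199
grasp_force: 58.7
time: 29.42
eef_pos: [0.5433, 0.0076, 0.0703]
tool_rot: [-3.08, -0.619, 0.0]
contact_force: [0.0, 0.0, -0.5]
opening: 0.0198
grasp_force: 58.7
```

```bash
python3 -m pendant '[[0,0,0.03,0],[0,0,0.02,0],[0,0,0,0],[0,0,0,0]]'; python3 -m pendant '[[0,0,0.03,0],[0,0,0,0],[0,0,0,0]]'
```

```text
time: 29.75
eef_pos: [0.5436, 0.0077, 0.07]
tool_rot: [3.08, 0.618, 0.001]
contact_force: [-4.5, -0.1, 10.7]
opening: 0.0201
grasp_force: 59.8
time: 30.0
eef_pos: [0.5437, 0.0077, 0.0699]
tool_rot: [3.079, 0.618, 0.001]
contact_force: [-5.2, -0.5, 19.9]
opening: 0.0203
grasp_force: 60.8
```

```bash
python3 -m pendant '[[0,0,-0.05,0],[0,0,0,0],[0,0,0,0],[0,0,0,0],[0,0,0,0],[0,0,0,0],[0,0,0,0]]' 0; python3 -m pendant '[[0,0,-0.3,0],[0,0,-0.6,0],[0,0,-0.8,0],[0,0,-0.8,0],[0,0,-0.8,0],[0,0,-0.8,0],[0,0,-0.4,0],[0,0,0,0],[0,0,0,0]]'
python3 - <<'E'
from h import *
go(.4656,-.328,.2,22.7)
s=camera("side");t=camera("top")
B=[]
for n,c,win in(("side",s,(285,115,320,140)),("top",t,(380,200,405,225))):
    h=cv2.cvtColor(c["img"],cv2.COLOR_BGR2HSV)
    m=(h[...,0]>90)&(h[...,0]<125)&(h[...,1]>90)&(h[...,2]>50)
    b=max(blobs(m,win,4),key=lambda k:k[1]);print(n,b,[ray(c,*b[0],z) for z in(.072,.078,.085)])
    B.append((c["mtx"]@c["camera_from_world"][:3],np.array(b[0])))
X=cv2.triangulatePoints(B[0][0],B[1][0],B[0][1],B[1][1]);print((X[:3]/X[3]).T)
cv2.imwrite("pics/s8.png",np.hstack([cv2.resize(s["img"][105:165,220:320],(500,300),interpolation=cv2.INTER_NEAREST),cv2.resize(t["img"][195:225,380:410],(300,300),interpolation=cv2.INTER_NEAREST)]))
E
```

```text
time: 30.58
eef_pos: [0.5432, 0.0076, 0.0693]
tool_rot: [-3.08, -0.619, 0.0]
contact_force: [-0.4, 0.2, 0.2]
opening: 0.0424
grasp_force: 0.0
time: 31.33
eef_pos: [0.5434, 0.0075, 0.2047]
tool_rot: [3.08, 0.618, 0.001]
contact_force: [-0.6, 0.2, -0.7]
opening: 0.0422
grasp_force: 0.0
turn 0.0 units [-6.71  9.32  0.16] t 31.33 tcp [0.5434 0.0075 0.2047] tilt z [ 1.e-03 -3.e-04 -1.e+00] open 0.0422 F [-0.6  0.2 -0.7]
side (array([301.85714286, 127.21428571]), np.int32(14), array([301, 125,   3,   6], dtype=int32)) [array([ 0.46463023, -0.34275543]), array([ 0.46377434, -0.33319141]), array([ 0.46277579, -0.32203338])]
top (array([394., 212.]), np.int32(15), array([392, 211,   5,   3], dtype=int32)) [array([ 0.46585699, -0.33223317]), array([ 0.46583586, -0.3306497 ]), array([ 0.4658112 , -0.32880233])]
[[ 0.46478513 -0.33028647  0.07972804]]
```

View pics/s8.png

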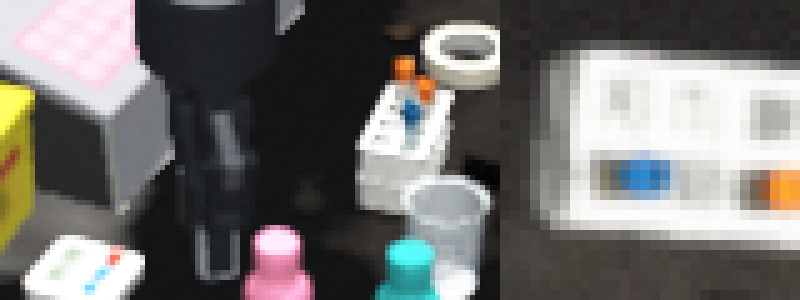

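```bash
python3 -m pendant '[[-0.3,0.42,0,0],[-0.6,0.83,0,0],[-0.65,0.9,0,0],[-0.65,0.9,0,0],[-0.65,0.9,0,0],[-0.65,0.9,0,0],[-0.65,0.9,0,0],[-0.65,0.9,0,0],[-0.65,0.9,0,0],[-0.65,0.9,0,0],[-0.6,0.8,0,0],[0,0.07,0,0],[0,0,0,0]]' -0.2; python3 -m pendant '[[0,0,0,-0.94],[0,0,0,-0.94],[0,0,0,-0.94],[0,0,0,-0.94],[0,0,0,-0.94],[0,0,0,-0.94],[0,0,0,-0.94],[0,0,0,-0.94],[0,0,0,-0.94],[0,0,0,-0.94],[0,0,0,-0.94],[0,0,0,-0.94],[0,0,0,-0.94],[0,0,0,-0.94],[0,0,0,0],[0,0,0,0],[0,0,0,0]]'
python3 - <<'E'
from h import *
go(.465,-.3303,.12,83.3)
print(observe()["joint_pos"])
E
```

```text
time: 32.52
eef_pos: [0.4641, -0.3299, 0.2026]
tool_rot: [-3.08, -0.611, 0.004]
contact_force: [0.4, -0.1, -0.1]
opening: 0.0342
grasp_force: 0.0
time: 33.93
eef_pos: [0.4659, -0.3269, 0.204]
tool_rot: [-2.352, -2.081, -0.0]
contact_force: [0.5, -1.1, 0.6]
opening: 0.0338
grasp_force: 0.0
turn -0.07 units [-0.11 -0.02  2.8 ] t 33.93 tcp [ 0.4659 -0.3269  0.204 ] tilt z [-6.e-04  8.e-04 -1.e+00] open 0.0338 F [ 0.5 -1.1  0.6]
[ 0.87910504  0.39319021 -0.47548548  1.83147041  0.21385276  0.96855186
  0.19012752]
```

```bash
python3 -m pendant '[[-0.11,-0.02,0.4,-0.07],[0,0,0.5,0],[0,0,0.5,0],[0,0,0.5,0],[0,0,0.5,0],[0,0,0.4,0],[0,0,0,0],[0,0,0,0]]'
python3 - <<'E'
from h import *
go(.465,-.3303,.075,83.3)
s=camera("side");p=observe()["eef_pos"]
print(proj(s,[p[0],p[1],.085]),proj(s,[*p[:2],p[2]-.017]))
cv2.imwrite("pics/s9.png",cv2.resize(s["img"][95:155,260:340],(800,600),interpolation=cv2.INTER_NEAREST))
E
```

```text
time: 34.6
eef_pos: [0.4644, -0.3308, 0.1197]
tool_rot: [-2.345, -2.088, 0.001]
contact_force: [-0.3, 0.5, 0.3]
opening: 0.034
grasp_force: 0.0
turn 0.01 units [0.02 0.02 1.49] t 34.6 tcp [ 0.4644 -0.3308  0.1197] tilt z [-0.0014  0.001  -1.    ] open 0.034 F [-0.3  0.5  0.3]
[301.54686541 125.77563073] [301.81833354 121.19237126]
```

View pics/s9.png

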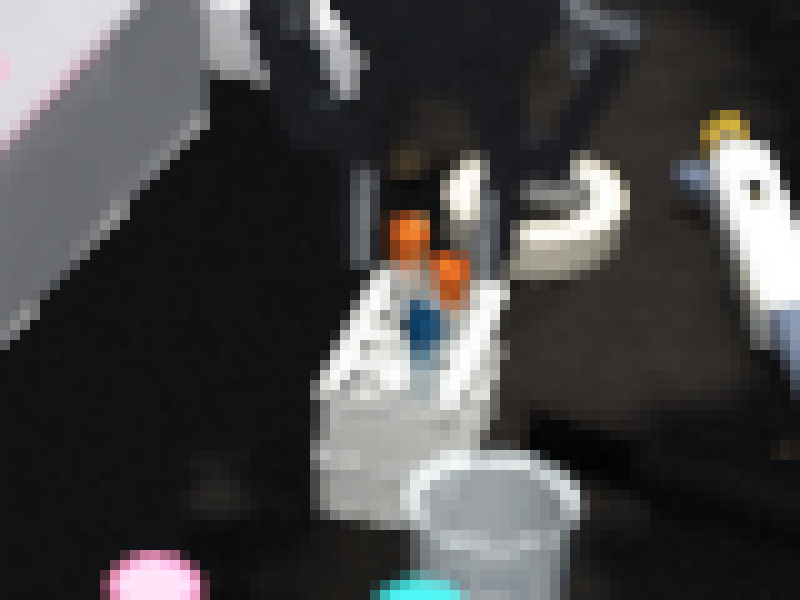

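```bash
python3 -m pendant '[[0.02,0.02,0.3,0],[0,0,0.3,0],[0,0,0.3,0],[0,0,0.3,0],[0,0,0.2,0],[0,0,0.09,0],[0,0,0,0],[0,0,0,0]]'; python3 -m pendant '[[0,0,0,0],[0,0,0,0],[0,0,0,0],[0,0,0,0],[0,0,0,0],[0,0,0,0],[0,0,0,0],[0,0,0,0]]' -1; python3 -m pendant '[[0,0,-0.2,0],[0,0,-0.3,0],[0,0,-0.4,0],[0,0,-0.4,0],[0,0,-0.4,0],[0,0,-0.4,0],[0,0,-0.4,0],[0,0,-0.4,0],[0,0,-0.4,0],[0,0,-0.4,0],[0,0,-0.2,0],[0,0,0,0],[0,0,0,0]]'
python3 - <<'E'
from h import *
s=camera("side");p=observe()["eef_pos"]
for d in (0,.067,.03):print(d,proj(s,[*p[:2],p[2]-d]))
cv2.imwrite("pics/s10.png",cv2.resize(s["img"][80:140,260:340],(800,600),interpolation=cv2.INTER_NEAREST))
E
```

```text
time: 35.32
eef_pos: [0.4656, -0.3306, 0.0757]
tool_rot: [-2.346, -2.089, -0.0]
contact_force: [0.3, -0.1, 0.2]
opening: 0.0342
grasp_force: 0.0
time: 35.98
eef_pos: [0.4659, -0.3308, 0.0763]
tool_rot: [2.346, 2.088, 0.0]
contact_force: [-0.9, 0.9, 5.6]
opening: 0.0122
grasp_force: 58.5
time: 37.07
eef_pos: [0.4655, -0.3307, 0.193]
tool_rot: [2.346, 2.089, -0.0]
contact_force: [-0.2, 0.4, -0.1]
opening: 0.0118
grasp_force: 58.4
0 [303.10934967  98.28351194]
0.067 [302.07454644 115.78568748]
0.03 [302.63867872 106.24421922]
```

View pics/s10.png

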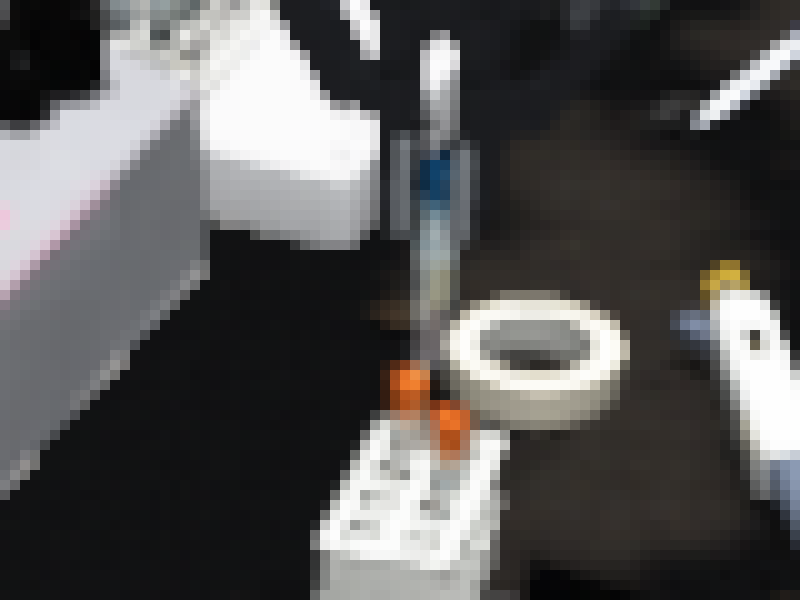

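```bash
python3 -m pendant '[[0,0,0,0.94],[0,0,0,0.94],[0,0,0,0.94],[0,0,0,0.94],[0,0,0,0.94],[0,0,0,0.94],[0,0,0,0.94],[0,0,0,0.94],[0,0,0,0.94],[0,0,0,0.94],[0,0,0,0.94],[0,0,0,0.94],[0,0,0,0.94],[0,0,0,0.94],[0,0,0,0],[0,0,0,0]]'
python3 - <<'E'
from h import *
go(.4992,-.0105,.193,22.7)
E
```

```text
time: 38.45
eef_pos: [0.4652, -0.3303, 0.192]
tool_rot: [-3.077, -0.631, 0.002]
contact_force: [0.2, -0.4, 0.7]
opening: 0.0121
grasp_force: 58.5
turn 0.1 units [ 5.16 -9.4  -0.03] t 38.45 tcp [ 0.4652 -0.3303  0.192 ] tilt z [-1.3e-03  7.0e-04 -1.0e+00] open 0.0121 F [ 0.2 -0.4  0.7]
```

```bash
python3 -m pendant '[[0.22,-0.4,0,0.1],[0.44,-0.8,0,0],[0.5,-0.91,0,0],[0.5,-0.91,0,0],[0.5,-0.91,0,0],[0.5,-0.91,0,0],[0.5,-0.91,0,0],[0.5,-0.91,0,0],[0.5,-0.91,0,0],[0.5,-0.91,0,0],[0.45,-0.8,0,0],[0.05,-0.12,0,0],[0,0,0,0],[0,0,0,0],[0,0,0,0]]'
python3 - <<'E'
from h import *
go(.4992,-.0105,.09,22.7)
s=camera("side");p=observe()["eef_pos"]
for d in (.071,.055,.03):print(d,proj(s,[*p[:2],p[2]-d]))
u,v=proj(s,[*p[:2],p[2]-.05]).astype(int)
cv2.imwrite("pics/s11.png",cv2.resize(s["img"][v-25:v+35,u-40:u+40],(800,600),interpolation=cv2.INTER_NEAREST));print(u,v)
E
```

```text
time: 39.7
eef_pos: [0.4998, -0.0124, 0.1925]
tool_rot: [3.081, 0.613, -0.001]
contact_force: [0.7, -1.0, -1.1]
opening: 0.012
grasp_force: 58.5
turn -0.04 units [ 0.01 -0.07  3.42] t 39.7 tcp [ 0.4998 -0.0124  0.1925] tilt z [-7.e-04 -7.e-04 -1.e+00] open 0.012 F [ 0.7 -1.  -1.1]
0.071 [277.00898303 171.28998657]
0.055 [277.09370201 166.91591942]
0.03 [277.22881741 159.93986977]
277 165
```

View pics/s11.png

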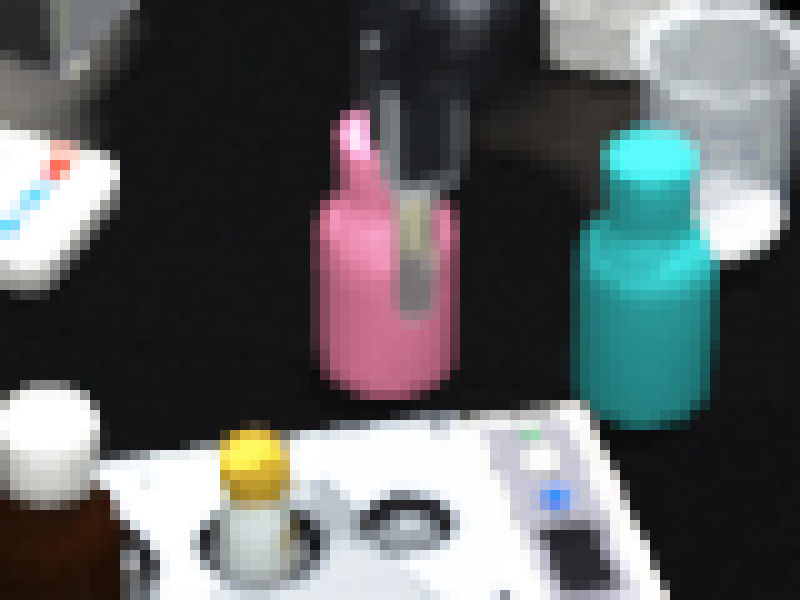

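```bash
python3 -m pendant '[[0.03,-0.06,0.3,0],[0,0,0.3,0],[0,0,0.3,0],[0,0,0.3,0],[0,0,0.3,0],[0,0,0.3,0],[0,0,0.3,0],[0,0,0.2,0],[0,0,0.15,0],[0,0,0,0],[0,0,0,0],[0,0,0,0]]'
python3 - <<'E'
from h import *
go(.4992,-.0105,.081,22.7)
s=camera("side");p=observe()["eef_pos"]
print(proj(s,[*p[:2],p[2]-.071]),proj(s,[.4992,-.0105,.043]))
cv2.imwrite("pics/s12.png",cv2.resize(s["img"][160:205,245:305],(800,600),interpolation=cv2.INTER_NEAREST))
E
```

```text
time: 40.75
eef_pos: [0.5005, -0.0087, 0.1196]
tool_rot: [3.081, 0.615, 0.001]
contact_force: [-0.6, 0.1, -1.3]
opening: 0.0119
grasp_force: 58.5
turn -0.03 units [-0.06  0.04  1.29] t 40.75 tcp [ 0.5005 -0.0087  0.1196] tilt z [ 7.e-04  0.e+00 -1.e+00] open 0.0119 F [-0.6  0.1 -1.3]
[276.18642662 191.10807289] [276.71607176 192.24347276]
```

View pics/s12.png

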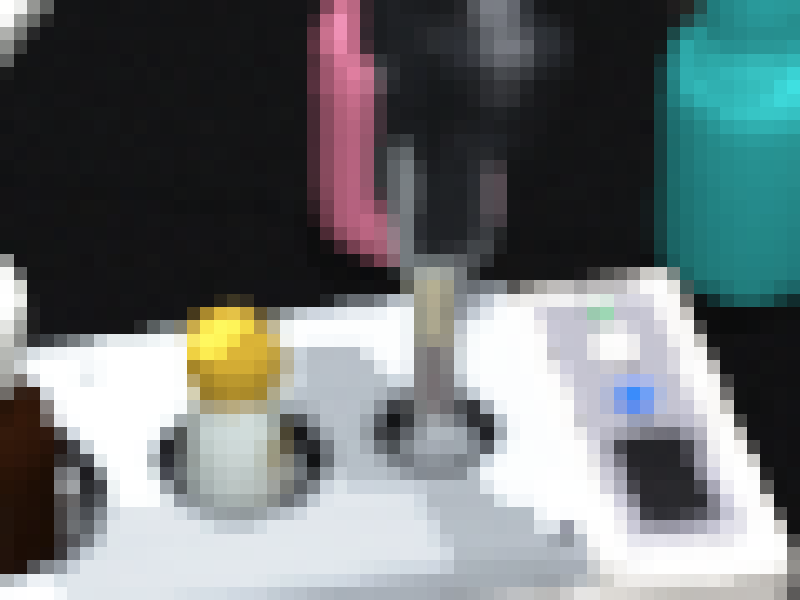

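```bash
python3 -m pendant '[[-0.03,0.04,0.1,0],[0,0,0.1,0],[0,0,0.1,0],[0,0,0.1,0],[0,0,0,0],[0,0,0,0]]'; python3 -m pendant '[[0,0,0.15,0],[0,0,0.15,0],[0,0,0.15,0],[0,0,0.1,0],[0,0,0,0],[0,0,0,0]]'; python3 -m pendant '[[0,0,0.08,0],[0,0,0.08,0],[0,0,0,0],[0,0,0,0]]'
```

```text
time: 41.3
eef_pos: [0.4996, -0.0102, 0.107]
tool_rot: [-3.081, -0.615, 0.001]
contact_force: [-0.6, 0.3, 0.2]
opening: 0.0119
grasp_force: 58.5
time: 41.8
eef_pos: [0.4996, -0.0102, 0.0905]
tool_rot: [-3.081, -0.615, 0.001]
contact_force: [0.6, 0.5, -0.5]
opening: 0.0119
grasp_force: 58.5
time: 42.13
eef_pos: [0.4998, -0.0103, 0.0859]
tool_rot: [3.081, 0.615, -0.0]
contact_force: [0.0, -0.1, 0.1]
opening: 0.0118
grasp_force: 58.5
```

```bash
python3 -m pendant '[[0,0,0.05,0],[0,0,0.05,0],[0,0,0,0],[0,0,0,0]]'; python3 -m pendant '[[0,0,0.03,0],[0,0,0.03,0],[0,0,0,0],[0,0,0,0]]'; python3 -m pendant '[[0,0,0.02,0],[0,0,0.02,0],[0,0,0,0],[0,0,0,0]]'
```

```text
time: 42.47
eef_pos: [0.4998, -0.0102, 0.0829]
tool_rot: [-3.081, -0.615, 0.0]
contact_force: [0.8, -0.7, 0.2]
opening: 0.012
grasp_force: 58.5
time: 42.8
eef_pos: [0.5, -0.0102, 0.0813]
tool_rot: [3.081, 0.615, 0.0]
contact_force: [-0.2, -0.2, 1.7]
opening: 0.0117
grasp_force: 58.8
time: 43.13
eef_pos: [0.5008, -0.0099, 0.0812]
tool_rot: [3.08, 0.615, 0.003]
contact_force: [-1.8, 0.0, 13.1]
opening: 0.0118
grasp_force: 59.9
```

Seated on the floor. Release, lift clear and check.

```bash
python3 -m pendant '[[0,0,-0.05,0],[0,0,0,0],[0,0,0,0],[0,0,0,0],[0,0,0,0],[0,0,0,0],[0,0,0,0]]' -0.2; python3 -m pendant '[[0,0,-0.3,0],[0,0,-0.6,0],[0,0,-0.8,0],[0,0,-0.8,0],[0,0,-0.8,0],[0,0,-0.8,0],[0,0,-0.8,0],[-0.7,0,0,0],[-0.7,0,0,0],[0,0,0,0],[0,0,0,0]]'
python3 - <<'E'
from h import *
s=camera("side");cv2.imwrite("pics/s13.png",cv2.resize(s["img"][130:220,190:310],(800,600),interpolation=cv2.INTER_CUBIC));print(observe()["time"])
E
```

```text
time: 43.72
eef_pos: [0.4997, -0.0102, 0.0814]
tool_rot: [-3.081, -0.615, 0.0]
contact_force: [-0.4, 0.4, 0.1]
opening: 0.034
grasp_force: 0.0
time: 44.63
eef_pos: [0.4604, -0.0268, 0.2292]
tool_rot: [3.08, 0.613, 0.001]
contact_force: [0.7, 0.4, 0.4]
opening: 0.0343
grasp_force: 0.0
44.6833
```

View pics/s13.png

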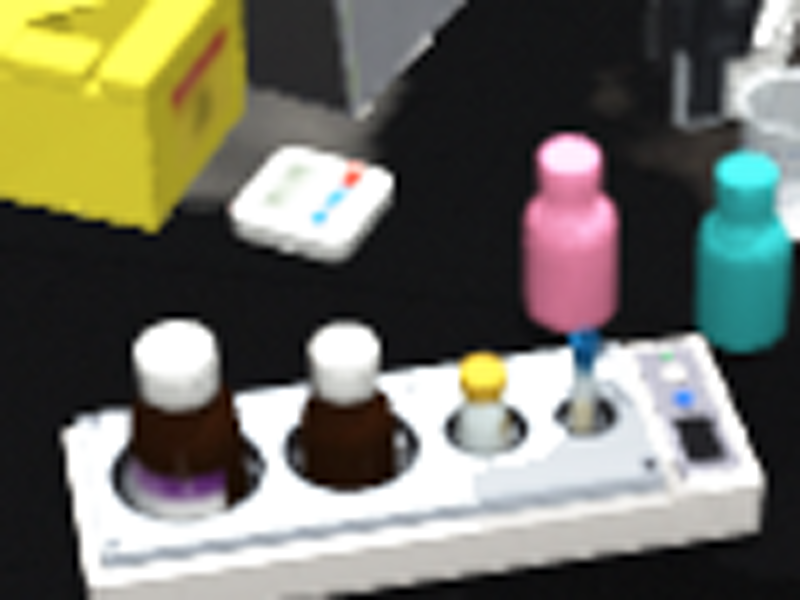

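The picture shows all four standing upright in their bores (large, small, vial and tube at columns 178, 345, 484 and 585), and the timer where it was.

```bash
python3 -c "from plant import *;print(hand_in())"
```

```text
the job is handed in; nothing more can be done
None
```

I set the large bottle, small bottle, vial and tube upright in their bores, each lowered gently until it touched the floor, left the beaker and timer alone, and handed the job in at about 45 s.

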